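# Close the lamp battery box and lock its quarter-turn fastener

## Robot

A 6-joint arm with a two-finger parallel gripper is mounted at the origin on a cart in front of the work surface, level with it; the furniture and walls round the work are solid. World frame = base frame: x ahead of the robot, y to its left, z up, the work surface at z = 0. Lengths are in mm, angles in rad, forces in N, time in s.
With the tool pointing down it reaches from about 350 to 875 mm from the base axis. Payload 4.2 kg.
Tool frame: the origin (TCP) lies midway between the tips of the shut fingers; the grasp point (between the pads) lies 19 mm behind it; z points along the fingers, y is the line along which they close (so a half turn about z gives the same grasp; the last joint's range is limited). The gripper opens to 85 mm and grips with 20 to 120 N. Pads are 22 mm wide; open, the fingers measure 114 mm over their backs; the gripper's body (76 mm by 85 mm) begins 54 mm behind the grasp point. The pads swing forward as they close: fully open they stand 13 mm farther back than shut.
Start: joints at [-1.044, 0.385, 0.008, 0, -1.194, -0.259], TCP at [165.398, -602.696, 231.312] pointing down, gripper open.
Joint ranges: [-3.14, 3.14], [-1.21, 2.06], [-1.07, 1.41], [-3.16, 2.05], [-2.99, -0.16], [-3.1, 3.1]. Speed limits (rad/s): [2.79, 2.79, 3.14, 3.14, 3.14, 3.14].

## Interface

Orientations are given as a unit quaternion [x, y, z, w].
In Python, from bench import arm, eyes, nets gives the robot as it stands.
- The arm moves only by the tool apply_moves, never from a script. Its arguments are lists of equal length, an entry for each row: "delta_rot": the turn, a rotation vector about the tool's x, y, z as a fraction of full scale, a list of three; "xyz": the shift along the tool's x, y, z as a fraction of full scale, a list of three; "hand": the gripper command: -1 is fully open, 1 is shut, values between are in proportion. In form: {"delta_rot": [[ax, ay, az], ...], "xyz": [[dx, dy, dz], ...], "hand": [hand, ...]}. A call has 1 to 20 rows; each row shifts and turns the commanded pose from where the row before left it, along the tool's axes as they then stand; what a row does not reach is not made up. Full scale, the value 1, is 0.025 m for a shift and 6 degrees for a turn. A row lasts 1/12 s, in which the tool goes at most 41.7 mm and 7.16 degrees, less where a joint would pass 70% of its speed; a pose out of reach is approached as far as the arm can. A call with a number of a shift or a turn outside -1 to 1 is refused whole. A call with a gripper value outside its range is refused whole. The fingers move at their own pace and stop on an object; the grip force is fixed at half the most. Time passes only in rows, so rows that do not move let the fingers close. It gives the time, the measured TCP pose, the force, the opening and the grip force at its end, in the units of the state.
- arm.read_state(): the state, without advancing time (a new reading comes with each control period).
- eyes.get_image(name): name is "side" or "top"; returns a dict with "frame" (420x560x3 uint8, red, green, blue), "range_z" (420x560 float32, mm along the optical axis (not along the pixel's ray), 0 where there is no reading), "camera_matrix" (3x3 intrinsics, pixels), "R" (3x3) and "t" (3): a world point X has camera coordinates R X + t. Camera axes: x right, y down, z forward; pixel columns grow to the right and rows downward; lengths in mm; the calibration is good to about 2 mm. A picture is of the moment at which its call begins.
- arm.job_done(): hands the job in; it is judged then, once.
Trained networks look in a picture, given as the dict that the camera call returned (one of the last four; its "shot" number tells which), for a name from the list of things; names that differ only in an ending like _2 or _b are one class to them, and where a whole thing is asked for, a point or a joint stands for the part that bears it (a point fixed in the world has none). Each returns a list of dicts, best first, with "score" (0 to 1); they miss things now and then, are a little off and sometimes report something else, mostly with a low value. They report only what shows in the picture. A call takes as long as a camera call. They do not tell look-alikes from the thing itself.
- nets.look_for(name, picture): "bbox" ([left, top, right, bottom] in pixels, round what is visible of it).
- nets.masks_of(name, picture): "region" (420x560 bool, what is visible of it) and "bbox" ([left, top, right, bottom] in pixels, round what is visible of it).
The state is a dict: "clock": time; "joints": joint angles; "joint_vel": joint speeds; "joint_efforts": joint torques, N m; "position": TCP position; "ee_rot": TCP orientation; "contact_force": force on the tool from outside, world axes, zero at the start; "wrist_torque": the same for the moment, N m; "gripper_width": finger opening in mm; "grasp_force": force on a finger pad.
Only numpy, scipy, OpenCV 4.12 (cv2) and the standard library are available. Lean on these libraries where they do the work, as an engineer would, in place of code of your own. Each camera call takes 0.05 s, during which the arm holds its last target. There are 200 camera calls.

## Task

The battery cover of the microscope lamp's grey supply box has been left open. First push the sliding cover fully home against its end stop by its black thumb rib, then set a fingertip in the slot of the round red fastener and turn it clockwise a quarter turn until it stops, so that the yellow tongue locks the cover in. Do not lift the cover, and leave the bottles, cups and timer where they stand.

Things in the scene. Friction and masses are not known exactly. Their poses are not given: they have to be found in the camera images.
- supply_box: Grey battery box of the microscope lamp, fixed, 204 (x) x 194 (y) mm, deck 40 mm high. Origin: centre of its underside; +x is the direction in which the cover closes (roughly away from the robot), +y left, +z up. A cover track runs along x on the deck at y = 0.5 to 87.5 mm; the fastener's axis is right of it at x = -15, y = -45 mm.
- stop_face (a point): Middle of the end stop's face at the far end of the track, on the deck (box x = 90, y = 44, z = 40 mm). The steel rails beside the track have lips (49.5 mm above the desk) that overhang the cover's sides by 5 mm and hold it down; the right rail runs only from box x = 2 to 96 mm.
- cover: Loose aluminium sliding cover, 95 (x) x 84 (y) x 5 mm, about 0.2 kg, slides along box x with 1 to 2 N, 1.5 mm play each side. Origin: centre of its underside; axes as the box's. Fully home, its front edge is on the end stop and its origin at box x = 42.5, y = 44, z = 40 mm; it starts 25 to 50 mm short of that.
- rib_face (a point): Middle of the upright face of the cover's black thumb rib, 12 mm above the cover's underside (52 mm above the desk), at cover x = 0, y = 0. The face looks to cover -x, is 44 mm wide (y) and reaches from 45 to 59 mm above the desk; beyond it (+x) the rib steps down. Push it toward +x.
- fastener (a joint): Angle of the quarter-turn fastener, rad: 0 to 0.12 at the start (unlocked: slot and tongue along box x, tongue toward box -x), growing as it is turned CLOCKWISE seen from above, to a stop at 1.571 (locked: slot along box y, tongue across the track behind the cover's rear edge). It stays where it is left; turning takes 0.1 N m, about 4 N at 28 mm from the axis.
- turn_head: Round red head of the fastener, 96 mm across, turns with it. Origin on the axis at deck height, 40 mm above the desk; the head spans 51 to 72 mm above the desk. Its slot runs right across along its own x (own -x is over the tongue), open at both ends, 40 mm wide between upright walls at own y = +20 and -20 mm. A fingertip set in it off the axis and moved on an arc turns it.
- slot_centre (a point): Centre of the slot's floor, on the fastener's axis, 56 mm above the desk (the head's top is at 72 mm, so the slot is 16 mm deep); axes as turn_head.
- tongue_tip (a point): End of the yellow locking tongue under the red head, 60 mm from the axis along turn_head -x, 12 mm out beyond the head's rim, at 43 mm above the desk. The tongue is 14 mm wide and 5 mm thick and turns with the head; leave it to the slot to move it.
- stain_violet: Bystander: dropper bottle with dark violet glass, black cap, 32 mm across, 99 mm high, upright, loose. Origin: centre of its underside.
- stain_blue: Bystander: dropper bottle with blue glass, white cap, 32 mm across, 99 mm high, upright, loose. Origin: centre of its underside.
- iodine: Bystander: dropper bottle with brown glass, black cap, 32 mm across, 99 mm high, upright, loose. Origin: centre of its underside.
- cup_stack: Bystander: stack of clear plastic cups, 42 mm across, 50 mm high, loose. Origin: centre of its underside.
- timer: Bystander: round white wind-up timer with a red knob, 62 mm across, 37 mm high, loose. Origin: centre of its underside.
- microscope: Fixed microscope standing left of and behind the box, 0.37 m high; origin under the middle of its foot. Its two eyepieces lean out toward the robot to about 0.19 m from the origin (own -x), at 0.29 to 0.36 m height, and lie between the robot's start and the box: draw the arm in when swinging past.
There are look-alikes about, which are no part of the job. Leave any blue look-alike of the cover alone.

How it is judged (in metres and radians):
On the way, in this order (a step that is already met when the one before it is completed fails the run):
1. the cover is fully home (within 3.5 mm of its end stop) while the fastener is still unlocked (turned less than 0.35 rad) (x of cover in the frame of supply_box above 0.039 m and value of joint fastener below 0.35 rad), for 0.2 s.
2. the fingers turn the red head: they touch it, at the height of the slot and not down at the tongue, while the fastener is between 0.5 and 1.35 rad (contact force between the fingers and turn_head above 0.3 N and height (world z) of the grasp point above 0.063 m and value of joint fastener between 0.5 and 1.35 rad), for 0.02 s.
3. the fastener is locked (turned more than 1.45 rad) (value of joint fastener above 1.45 rad), for 0.1 s.
At the end, for the whole second after the job is handed in: The cover is within 3.5 mm of its end stop, flat in its track and at rest, and the fastener is turned clockwise to within about 7 degrees of its stop (more than 1.45 rad) (x of cover in the frame of supply_box above 0.039 m and value of joint fastener above 1.45 rad and linear speed of cover below 0.01 m/s and z of cover in the frame of supply_box below 0.0435 m); the robot touches nothing.
It fails at once if the cover is lifted or prised out of its track (raised more than 6 mm or tilted more than 0.12 rad) (z of cover in the frame of supply_box above 0.046 m or angle between cover's own z axis and vertical above 0.12 rad).
It fails at once if a bottle, the cups or the timer is moved more than 20 mm or tipped (distance of any of stain_violet, stain_blue, iodine, cup_stack, timer from where it was at the start of the episode above 0.02 m or angle between any of stain_violet, stain_blue, iodine, cup_stack, timer's own z axis and vertical above 0.3 rad).
It also fails if it takes over 50 s, if anything falls off the work surface, if the arm or the gripper's body presses on something with over 40 N, if the wrist force passes 120 N, or if a joint passes its speed limit or range.

## Working session

There is one attempt and no reset: what is moved stays moved. The work goes in short steps, Python scripts to look and compute and a tool call to move; the robot and the scene stay as the last step left them, time stands still between calls to the robot, and variables do not carry over. Pictures are saved under pics/ and viewed, at most 10 in all, crops included, and the job is handed in when it is done.

Besides the shell and the picture viewer there is one more tool, called after "Request:" by a JSON object that holds its "op" and its "data". apply_moves: Moves the arm, as the interface text tells. Its arguments: {"type":"object","properties":{"delta_rot":{"type":"array"},"xyz":{"type":"array"},"hand":{"type":"array"}},"required":["delta_rot","xyz","hand"]}

```bash
mkdir -p pics; cat > h.py <<'E'
import numpy as np, cv2
from bench import arm, eyes, nets
def world(p,u,v):
    z=p["range_z"][int(v),int(u)]; K=p["camera_matrix"]
    c=np.array([(u-K[0,2])*z/K[0,0],(v-K[1,2])*z/K[1,1],z])
    return p["R"].T@(c-p["t"])
def cloud(p):
    z=p["range_z"];K=p["camera_matrix"];v,u=np.mgrid[:z.shape[0],:z.shape[1]]
    c=np.stack([(u-K[0,2])*z/K[0,0],(v-K[1,2])*z/K[1,1],z],-1)
    return (c-p["t"])@p["R"]
def proj(p,X):
    c=p["R"]@np.asarray(X,float)+p["t"];q=p["camera_matrix"]@c;return q[:2]/q[2]
def save(p,n,box=None,s=1):
    f=p["frame"][:,:,::-1]
    if box: f=f[box[1]:box[3],box[0]:box[2]]
    cv2.imwrite("pics/"+n,cv2.resize(f,None,fx=s,fy=s,interpolation=cv2.INTER_CUBIC))
E
python3 - <<'E'
from h import *
np.set_printoptions(precision=1,suppress=True)
for n in ("top","side"):
    p=eyes.get_image(n); save(p,n+"0.png"); W=cloud(p)
    print(n,"cam at",-p["R"].T@p["t"])
    for o in ("supply_box","cover","rib_face","turn_head","tongue_tip","stain_violet","stain_blue","iodine","cup_stack","timer","microscope"):
        for d in nets.masks_of(o,p)[:3]:
            m=d["region"]&(p["range_z"]>0); q=W[m]
            if len(q): print(o,round(d["score"],2),d["bbox"],np.median(q,0),np.percentile(q,2,0),np.percentile(q,98,0))
print(arm.read_state())
E
```

```text
top cam at [ 344.7 -258.5 1497.1]
supply_box 0.97 [229.2, 142.4, 327.8, 234.6] [ 550.1 -258.9   43.4] [ 451.1 -359.7   31.4] [ 677.3 -133.9   75.8]
cover 0.68 [148.9, 117.2, 180.0, 149.0] [734.2  96.5   7.7] [623.1  23.6   0.1] [768.8 123.5 317. ]
cover 0.55 [250.9, 152.7, 287.0, 196.8] [ 604.5 -224.6   46.7] [ 555.6 -271.5   39.4] [ 653.3 -176.3   61.3]
rib_face 0.87 [250.7, 150.7, 290.9, 194.9] [ 604.1 -224.8   46.6] [ 555.6 -272.6   38.5] [ 653.6 -176.1   61.3]
rib_face 0.8 [154.5, 116.0, 182.9, 149.3] [736.1  95.4   7.7] [657.5  23.2  -0. ] [769.1 122.3 286.8]
rib_face 0.44 [267.7, 186.2, 302.0, 222.7] [ 521.8 -265.1   62.7] [ 478.3 -308.    49.2] [ 564.5 -221.8   77.9]
turn_head 0.77 [264.8, 182.7, 301.2, 217.1] [ 523.9 -263.5   61.8] [ 480.6 -305.4   46.6] [ 566.4 -221.7   77.8]
tongue_tip 0.56 [266.2, 183.8, 299.1, 220.7] [ 523.2 -265.2   62. ] [ 478.9 -308.1   44.8] [ 568.2 -221.7   77.9]
stain_blue 0.46 [379.0, 225.3, 389.9, 234.6] [ 448.6 -556.3   59.4] [ 436.9 -569.7   16.9] [ 464.6 -547.2   98.6]
iodine 0.24 [395.3, 222.2, 409.8, 239.7] [ 454.7 -601.6   56.7] [ 442.  -618
[... 1555 characters left out ...]
-608.1   47. ] [ 484.1 -617.7   -1.2] [ 545.9 -562.4   95.4]
cup_stack 0.83 [252.1, 268.6, 267.8, 293.2] [ 322.  -456.8   33.9] [ 303.7 -475.9    4.6] [ 341.1 -438.2   51.1]
timer 0.28 [251.8, 169.8, 341.9, 237.7] [ 541.6 -281.4   39.9] [ 438.6 -378.9    7.8] [ 680.8 -140.1   72.7]
{'clock': 1.2, 'joints': array([-1. ,  0.4,  0. ,  0. , -1.2, -0.3]), 'joint_vel': array([-0.,  0.,  0.,  0., -0.,  0.]), 'joint_efforts': array([ -0. , -39.2,  18.9,   4.2,  -0. ,   0. ]), 'position': array([ 165.4, -602.7,  231.3]), 'ee_rot': array([-0.1,  1. , -0. , -0. ]), 'contact_force': array([ 0. ,  0. , -0.3]), 'wrist_torque': array([-0., -0., -0.]), 'grasp_force': 0.0, 'gripper_width': 85.58693451681802}
```

View pics/top0.png

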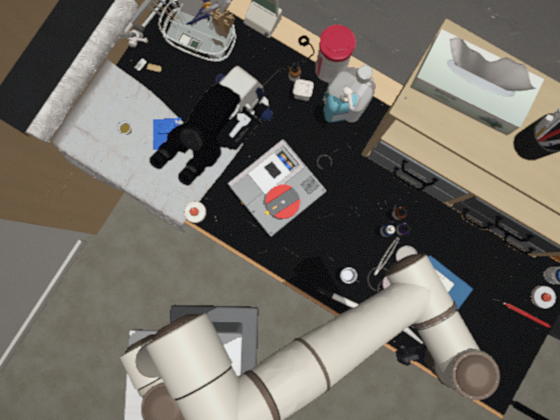

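View pics/side0.png

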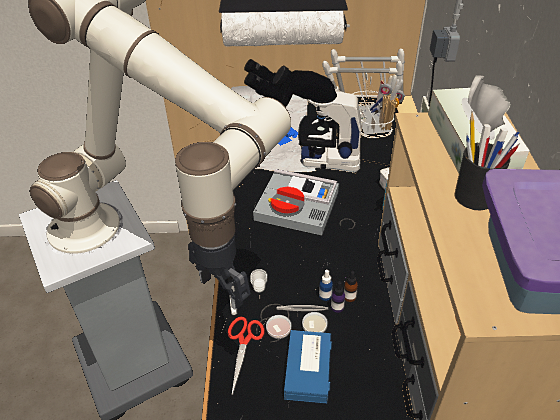

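The top view shows the box (centre ~278,188), with the red head at 281,202 and a white cover with a black block at ~272,172. A blue look-alike lies on the paper at ~167,133. The side view shows the box at 296,203. The next crop settles the box axes.

```bash
python3 - <<'E'
from h import *
a=eyes.get_image("top");b=eyes.get_image("side")
A=cv2.resize(a["frame"][132:242,220:340,::-1],(480,440),interpolation=cv2.INTER_CUBIC)
B=cv2.resize(b["frame"][160:240,245:345,::-1],(500,400),interpolation=cv2.INTER_CUBIC)
cv2.imwrite("pics/a1.png",cv2.resize(a["frame"][132:242,220:340,::-1],None,fx=5,fy=5,interpolation=cv2.INTER_CUBIC))
cv2.imwrite("pics/b1.png",cv2.resize(b["frame"][160:240,245:345,::-1],None,fx=7,fy=7,interpolation=cv2.INTER_CUBIC))
for n,p in (("top",a),("side",b)):
    W=cloud(p);np.savez(f"{n}0.npz",W=W,f=p["frame"],R=p["R"],t=p["t"],K=p["camera_matrix"])
    deck=(abs(W[...,2]-41)<5)&(abs(W[...,0]-555)<150)&(abs(W[...,1]+255)<150)
    print(n,cv2.minAreaRect(W[deck][:,:2].astype(np.float32)))
    f=p["frame"].astype(int)
    for nm,m in (("red",(f[...,0]>130)&(f[...,1]<70)&(f[...,2]<70)),("yel",(f[...,0]>150)&(f[...,1]>100)&(f[...,2]<90)),("blk",f.max(-1)<60)):
        m=m&(W[...,2]>38)&(W[...,2]<90)&(abs(W[...,0]-555)<140)&(abs(W[...,1]+255)<140)
        q=W[m]; print(nm,len(q),q.mean(0).round(1) if len(q) else '', cv2.minAreaRect(q[:,:2].astype(np.float32)) if len(q) else '')
E
```

```text
top ((567.1993408203125, -247.6392822265625), (194.6400604248047, 204.21914672851562), 40.88534927368164)
red 3 [ 505.3 -261.9   67. ] ((519.5048217773438, -263.98907470703125), (14.588848114013672, 85.40886688232422), 73.70835876464844)
yel 13 [ 529.7 -234.9   43.2] ((571.567626953125, -254.90283203125), (26.8834285736084, 175.78750610351562), 74.27253723144531)
blk 43 [ 615.4 -232.3   55.1] ((613.550048828125, -234.0455780029297), (34.92259979248047, 21.885719299316406), 44.02835464477539)
side ((602.2510375976562, -218.62388610839844), (300.5502624511719, 204.10765075683594), 40.900489807128906)
red 495 [ 518.5 -273.3   67.5] ((521.1270751953125, -271.2650146484375), (98.01493072509766, 84.45706176757812), 42.50373458862305)
yel 13 [ 494.  -231.1   48.5] ((495.64715576171875, -235.62879943847656), (8.414017677307129, 38.474246978759766), 32.290443420410156)
blk 161 [ 618.4 -238.8   55.2] ((587.1439819335938, -232.6116180419922), (258.9929504394531, 115.02159118652344), 63.7008171081543)
```

View pics/a1.png

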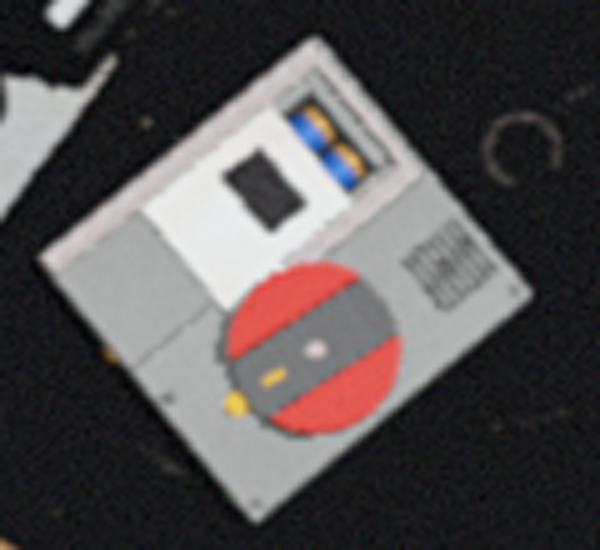

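View pics/b1.png

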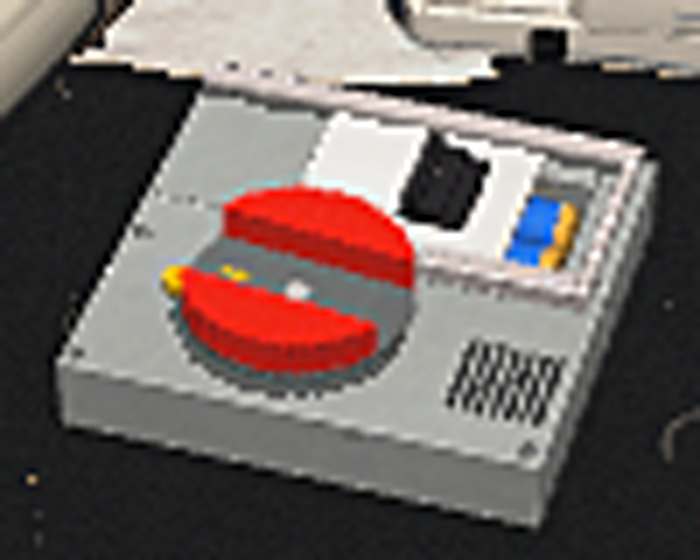

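The crops show the box's +x axis pointing up-right in the top view (yaw ≈ -49°). The slot runs along it, with the yellow tongue at the lower left (crop 235,403) and the cover short of the stop with its batteries exposed. Candidates:
- **Cover:** the white cover at 268,173 or the blue one at 167,133. I choose the white one in the box track.
- **Red round thing:** the head at 281,202 or the timer knob at 195,212. I choose the head on the box.

```bash
python3 - <<'E'
import numpy as np
from bench import arm
th=np.radians(-49.1);R=np.array([[np.cos(th),-np.sin(th)],[np.sin(th),np.cos(th)]]);c=np.array([567.2,-247.6])
np.set_printoptions(precision=1,suppress=True)
for n in ("top","side"):
    d=np.load(n+"0.npz");W=d["W"];f=d["f"].astype(int)
    B=(W[...,:2]-c)@R; z=W[...,2]
    w=(f.min(-1)>185)&(abs(z-45)<6)&(abs(B[...,1]-44)<38)&(B[...,0]<75)&(B[...,0]>-90)
    k=(f.max(-1)<75)&(z>48)&(z<66)&(abs(B[...,1]-44)<30)&(abs(B[...,0]-20)<60)
    for nm,m in (("white",w),("black",k)): print(n,nm,m.sum(),np.percentile(B[m],[2,50,98],axis=0),np.percentile(z[m],[2,50,98]))
    m=(z>60)&(W[...,0]>450)&(W[...,0]<900)&(abs(W[...,1]-60)<190)
    for lo,hi in((60,180),(180,260),(260,310),(310,400)):
        q=W[m&(z>lo)&(z<hi)]; print("mic",lo,len(q), np.percentile(q,[1,99],axis=0) if len(q) else '')
    for r in range(230,420,20): print(r,[tuple(W[r,cc].round(0)) for cc in range(380,500,30)]) if n=="top" else 0
for n,px in (("side",[(260,115),(255,130),(205,150),(205,200),(150,50),(45,15)]),):
    W=np.load(n+"0.npz")["W"]
    for u,v in px: print(u,v,W[v,u])
s=arm.read_state();np.set_printoptions(precision=4);print(s["ee_rot"])
E
```

```text
top white 675 [[-38.6   7.8]
 [ -2.   43. ]
 [ 53.6  80.5]] [39.7 45.6 50.5]
top black 97 [[ 8.4 26.1]
 [18.8 43.9]
 [30.3 61.7]] [49.3 55.6 63. ]
mic 60 441 [[ 655.1 -129.8  107.4]
 [ 865.4  -73.4  141.5]]
mic 180 140 [[ 733.2 -129.6  239.9]
 [ 826.6  -99.9  257.9]]
mic 260 1327 [[ 577.3 -129.1  270. ]
 [ 891.8  243.6  309.8]]
mic 310 6411 [[ 532.7 -118.5  310.8]
 [ 897.7  249.   388.5]]
230 [(np.float64(454.0), np.float64(-548.0), np.float64(9.0)), (np.float64(452.0), np.float64(-622.0), np.float64(56.0)), (np.float64(459.0), np.float64(-721.0), np.float64(4.0)), (np.float64(461.0), np.float64(-810.0), np.float64(-1.0))]
250 [(np.float64(397.0), np.float64(-550.0), np.float64(-0.0)), (np.float64(398.0), np.float64(-632.0), np.float64(15.0)), (np.float64(401.0), np.float64(-721.0), np.float64(3.0)), (np.float64(403.0), np.float64(-807.0), np.float64(4.0))]
270 [(np.float64(339.0), np.float64(-549.0), np.float64(3.0)), (np.float64(343.0), np.float64(-492.0), np.float64(571.0)), (np.float64(344.0), np.float64(-710.0), np.float64(39.0)), (np.float64(346.0), np.float64(-807.0), np.float
[... 1645 characters left out ...]
0.0), np.float64(-756.0)), (np.float64(-233.0), np.float64(-1072.0), np.float64(-747.0))]
side white 304 [[-37.   10.1]
 [  3.2  51.4]
 [ 55.9  80.8]] [40.  44.4 49.3]
side black 90 [[10.1 16.6]
 [20.5 34.6]
 [36.5 63.8]] [48.2 52.8 60.9]
mic 60 633 [[ 655.  -129.6   61.1]
 [ 797.4  -30.1  176.5]]
mic 180 135 [[ 695.  -129.8  180.6]
 [ 876.   232.5  258.7]]
mic 260 1606 [[ 553.8 -129.1  262.3]
 [ 896.5  246.7  309.6]]
mic 310 3007 [[ 528.8 -121.2  310.5]
 [ 896.7  248.6  384.6]]
260 115 [ 308.6 -533.6  568.8]
255 130 [ 282.7 -562.1  563.7]
205 150 [ 173.8 -603.1  591. ]
205 200 [ 148.6 -641.3  528.6]
150 50 [ 186.8 -362.8  651. ]
45 15 [  51.7 -225.3  695.6]
[-0.1335  0.991  -0.      0.    ]
```

```bash
python3 - <<'E'
import numpy as np
np.set_printoptions(precision=0,suppress=True)
for n in ("top","side"):
    W=np.load(n+"0.npz")["W"].reshape(-1,3)
    q=W[(W[:,2]>200)&(W[:,2]<420)&(W[:,0]>480)&(W[:,0]<900)&(W[:,1]>-150)&(W[:,1]<260)]
    print(n,"xbin: ymin ymax zmin zmax")
    for x in range(500,900,25):
        b=q[(q[:,0]>=x)&(q[:,0]<x+25)]
        if len(b)>4: print(x,np.percentile(b[:,1:],[1,99],axis=0).T.ravel(),len(b), "near right: z",np.percentile(b[b[:,1]<np.percentile(b[:,1],10),2],[5,95]))
# arm points at start, in arm-plane coords (radial along j1, lateral left, z)
a=-1.044;e=np.array([np.cos(a),np.sin(a)]);l=np.array([-np.sin(a),np.cos(a)])
for n in ("top","side"):
    W=np.load(n+"0.npz")["W"].reshape(-1,3)
    q=W[(W[:,2]>260)&(W[:,0]<480)&(W[:,0]>-150)&(W[:,1]>-720)&(W[:,1]<80)]
    r=q[:,:2]@e;s=q[:,:2]@l
    for x in range(-100,800,50):
        m=(r>=x)&(r<x+50)
        if m.sum()>4: print(n,x,"lat",np.percentile(s[m],[1,99]),"z",np.percentile(q[m,2],[1,99]))
print("tcp lat",np.array([165.4,-602.7])@l,np.array([165.4,-602.7])@e)
E
```

```text
top xbin: ymin ymax zmin zmax
500 [-55. -36. 331. 342.] 16 near right: z [339. 343.]
525 [-71. -25. 312. 358.] 208 near right: z [312. 338.]
550 [-82.  40. 302. 351.] 329 near right: z [301. 326.]
575 [-105.   38.  275.  356.] 485 near right: z [276. 300.]
600 [-111.   23.  268.  337.] 651 near right: z [270. 299.]
625 [-105.   13.  289.  351.] 572 near right: z [285. 314.]
650 [-115.    6.  284.  346.] 438 near right: z [284. 322.]
675 [-146.  260.  249.  334.] 494 near right: z [245. 317.]
700 [-143.  259.  243.  387.] 684 near right: z [242. 304.]
725 [-149.  259.  224.  387.] 743 near right: z [207. 299.]
750 [-146.  258.  248.  388.] 660 near right: z [247. 295.]
775 [-148.  259.  244.  389.] 673 near right: z [243. 253.]
800 [-148.  258.  241.  389.] 732 near right: z [240. 248.]
825 [-146.  258.  237.  388.] 707 near right: z [234. 326.]
850 [151. 258. 293. 389.] 726 near right: z [296. 337.]
875 [135. 258. 296. 389.] 776 near right: z [298. 334.]
side xbin: ymin ymax zmin zmax
500 [-60. -41. 326. 342.] 13 near right: z [338. 342.]
525 [-77. -26. 302. 354.] 168 near right: z [
[... 1232 characters left out ...]
150.   40.] z [300. 612.]
top 550 lat [-189.   66.] z [308. 592.]
top 600 lat [-194.   67.] z [541. 593.]
side 0 lat [73. 88.] z [260. 342.]
side 50 lat [ 73. 128.] z [262. 444.]
side 100 lat [ 74. 130.] z [310. 537.]
side 150 lat [-71. 126.] z [432. 714.]
side 200 lat [-72. 141.] z [627. 721.]
side 250 lat [-62. 128.] z [633. 714.]
side 300 lat [-48.  24.] z [611. 696.]
side 350 lat [-48.  26.] z [591. 679.]
side 400 lat [-45.  26.] z [574. 657.]
side 450 lat [-42.  23.] z [555. 635.]
side 500 lat [-156.   22.] z [296. 612.]
side 550 lat [-202.   44.] z [268. 591.]
side 600 lat [-202.   50.] z [310. 591.]
side 650 lat [-189.  -54.] z [262. 527.]
tcp lat -160.04199719566472 604.1448577399487
```

```bash
cat >> h.py <<'E'
import sys, json
from scipy.spatial.transform import Rotation as Ro, Slerp
TH=np.radians(-49.1);C=np.array([567.2,-247.6])
EX=np.array([np.cos(TH),np.sin(TH),0]);EY=np.array([-np.sin(TH),np.cos(TH),0]);UP=np.array([0,0,1.])
def bx(x,y,z): return np.r_[C,0]+x*EX+y*EY+z*UP
def tobox(P): d=np.asarray(P)-np.r_[C,0]; return np.array([d@EX,d@EY,d[2]])
def tool(phi=26,spin=0):   # lean of the tool's back toward box -y, spin clockwise from above
    f=np.radians(phi); z=-np.cos(f)*UP+np.sin(f)*EY; x=-np.cos(f)*EY-np.sin(f)*UP
    return Ro.from_matrix(np.stack([x,np.cross(z,x),z],1))*Ro.from_rotvec([0,0,np.radians(spin)])
def rows(way,p=None,R=None,hand=1):
    s=arm.read_state(); p=s["position"] if p is None else p; R=Ro.from_quat(s["ee_rot"]) if R is None else R
    T=[];X=[]
    for tp,tR,n in way:
        sl=Slerp([0,1],Ro.concatenate([R,tR])); p0=p
        for i in range(1,n+1):
            q=p0+(tp-p0)*i/n; Q=sl(i/n)
            X.append((R.inv().apply(q-p)/25).round(3).tolist()); T.append((np.degrees((R.inv()*Q).as_rotvec())/6).round(3).tolist()); p,R=q,Q
    print(len(X),np.abs(X).max(),np.abs(T).max())
    for k in range(0,len(X),20): print(json.dumps({"delta_rot":T[k:k+20],"xyz":X[k:k+20],"hand":[hand]*len(X[k:k+20])}))
E
python3 - <<'E'
from h import *
rows([(bx(-20,44,230),tool(),36)])
E
```

```text
36 0.605 0.118
{"delta_rot": [[-0.027, -0.118, -0.116], [-0.027, -0.118, -0.116], [-0.027, -0.118, -0.116], [-0.027, -0.118, -0.116], [-0.027, -0.118, -0.116], [-0.027, -0.118, -0.116], [-0.027, -0.118, -0.116], [-0.027, -0.118, -0.116], [-0.027, -0.118, -0.116], [-0.027, -0.118, -0.116], [-0.027, -0.118, -0.116], [-0.027, -0.118, -0.116], [-0.027, -0.118, -0.116], [-0.027, -0.118, -0.116], [-0.027, -0.118, -0.116], [-0.027, -0.118, -0.116], [-0.027, -0.118, -0.116], [-0.027, -0.118, -0.116], [-0.027, -0.118, -0.116], [-0.027, -0.118, -0.116]], "xyz": [[-0.569, 0.303, 0.001], [-0.573, 0.297, 0.009], [-0.576, 0.289, 0.017], [-0.58, 0.282, 0.025], [-0.583, 0.275, 0.033], [-0.586, 0.268, 0.041], [-0.588, 0.261, 0.049], [-0.591, 0.253, 0.057], [-0.593, 0.246, 0.065], [-0.595, 0.239, 0.073], [-0.597, 0.231, 0.081], [-0.599, 0.224, 0.09], [-0.6, 0.216, 0.098], [-0.601, 0.208, 0.106], [-0.603, 0.201, 0.114], [-0.604, 0.193, 0.122], [-0.604, 0.185, 0.13], [-0.605, 0.178, 0.138], [-0.605, 0.17, 0.146], [-0.605, 0.162, 0.154]], "hand": [1, 1, 1, 1, 1, 1, 1, 1, 1, 1, 1, 1, 1, 1, 1, 1, 1, 1, 1, 
[... 181 characters left out ...]
7, -0.118, -0.116], [-0.027, -0.118, -0.116], [-0.027, -0.118, -0.116], [-0.027, -0.118, -0.116], [-0.027, -0.118, -0.116], [-0.027, -0.118, -0.116], [-0.027, -0.118, -0.116], [-0.027, -0.118, -0.116], [-0.027, -0.118, -0.116], [-0.027, -0.118, -0.116]], "xyz": [[-0.605, 0.154, 0.162], [-0.605, 0.146, 0.17], [-0.605, 0.139, 0.177], [-0.604, 0.131, 0.185], [-0.603, 0.123, 0.193], [-0.602, 0.115, 0.201], [-0.601, 0.107, 0.209], [-0.6, 0.099, 0.216], [-0.598, 0.091, 0.224], [-0.596, 0.083, 0.232], [-0.594, 0.075, 0.239], [-0.592, 0.068, 0.247], [-0.59, 0.06, 0.254], [-0.587, 0.052, 0.262], [-0.585, 0.044, 0.269], [-0.582, 0.036, 0.277]], "hand": [1, 1, 1, 1, 1, 1, 1, 1, 1, 1, 1, 1, 1, 1, 1, 1]}
```

Request:
{"op": "apply_moves", "data": {"delta_rot": [[-0.03,-0.12,-0.12],[-0.03,-0.12,-0.12],[-0.03,-0.12,-0.12],[-0.03,-0.12,-0.12],[-0.03,-0.12,-0.12],[-0.03,-0.12,-0.12],[-0.03,-0.12,-0.12],[-0.03,-0.12,-0.12],[-0.03,-0.12,-0.12],[-0.03,-0.12,-0.12],[-0.03,-0.12,-0.12],[-0.03,-0.12,-0.12],[-0.03,-0.12,-0.12],[-0.03,-0.12,-0.12],[-0.03,-0.12,-0.12],[-0.03,-0.12,-0.12],[-0.03,-0.12,-0.12],[-0.03,-0.12,-0.12],[-0.03,-0.12,-0.12],[-0.03,-0.12,-0.12]], "xyz": [[-0.57,0.3,0.0],[-0.57,0.3,0.01],[-0.58,0.29,0.02],[-0.58,0.28,0.02],[-0.58,0.27,0.03],[-0.59,0.27,0.04],[-0.59,0.26,0.05],[-0.59,0.25,0.06],[-0.59,0.25,0.06],[-0.6,0.24,0.07],[-0.6,0.23,0.08],[-0.6,0.22,0.09],[-0.6,0.22,0.1],[-0.6,0.21,0.11],[-0.6,0.2,0.11],[-0.6,0.19,0.12],[-0.6,0.18,0.13],[-0.6,0.18,0.14],[-0.6,0.17,0.15],[-0.6,0.16,0.15]], "hand": [1,1,1,1,1,1,1,1,1,1,1,1,1,1,1,1,1,1,1,1]}}

```text
clock: 2.97
position: [399.8, -379.4, 231.6]
ee_rot: [-0.256, 0.958, 0.048, 0.12]
contact_force: [-0.2, 0.1, -0.7]
gripper_width: -0.1
grasp_force: 0.0
```

```bash
python3 - <<'E'
from h import *
s=arm.read_state();print(s["position"],s["joints"].round(2),s["contact_force"].round(1),tobox(s["position"]).round(1))
rows([(bx(-20,44,200),tool(),18)])
E
```

```text
[ 399.81144019 -379.4425532   231.55363313] [-0.61  0.25 -0.11 -0.27 -1.14 -0.33] [-0.2  0.1 -0.7] [  -9.9 -212.8  231.6]
18 0.519 0.102
{"delta_rot": [[-0.02, -0.102, -0.099], [-0.02, -0.102, -0.099], [-0.02, -0.102, -0.099], [-0.02, -0.102, -0.099], [-0.02, -0.102, -0.099], [-0.02, -0.102, -0.099], [-0.02, -0.102, -0.099], [-0.02, -0.102, -0.099], [-0.02, -0.102, -0.099], [-0.02, -0.102, -0.099], [-0.02, -0.102, -0.099], [-0.02, -0.102, -0.099], [-0.02, -0.102, -0.099], [-0.02, -0.102, -0.099], [-0.02, -0.102, -0.099], [-0.02, -0.102, -0.099], [-0.02, -0.102, -0.099], [-0.02, -0.102, -0.099]], "xyz": [[-0.519, 0.127, 0.213], [-0.518, 0.121, 0.219], [-0.517, 0.115, 0.225], [-0.516, 0.109, 0.231], [-0.514, 0.103, 0.237], [-0.513, 0.097, 0.242], [-0.511, 0.091, 0.248], [-0.509, 0.086, 0.254], [-0.508, 0.08, 0.259], [-0.506, 0.074, 0.265], [-0.503, 0.068, 0.27], [-0.501, 0.062, 0.276], [-0.499, 0.057, 0.281], [-0.496, 0.051, 0.287], [-0.494, 0.045, 0.292], [-0.491, 0.039, 0.297], [-0.488, 0.034, 0.303], [-0.485, 0.028, 0.308]], "hand": [1, 1, 1, 1, 1, 1, 1, 1, 1, 1, 1, 1, 1, 1, 1, 1, 1, 1]}
```

Request:
{"op": "apply_moves", "data": {"delta_rot": [[-0.02,-0.1,-0.1],[-0.02,-0.1,-0.1],[-0.02,-0.1,-0.1],[-0.02,-0.1,-0.1],[-0.02,-0.1,-0.1],[-0.02,-0.1,-0.1],[-0.02,-0.1,-0.1],[-0.02,-0.1,-0.1],[-0.02,-0.1,-0.1],[-0.02,-0.1,-0.1],[-0.02,-0.1,-0.1],[-0.02,-0.1,-0.1],[-0.02,-0.1,-0.1],[-0.02,-0.1,-0.1],[-0.02,-0.1,-0.1],[-0.02,-0.1,-0.1],[-0.02,-0.1,-0.1],[-0.02,-0.1,-0.1],[0,0,0],[0,0,0]], "xyz": [[-0.52,0.13,0.21],[-0.52,0.12,0.22],[-0.52,0.11,0.22],[-0.52,0.11,0.23],[-0.51,0.1,0.24],[-0.51,0.1,0.24],[-0.51,0.09,0.25],[-0.51,0.09,0.25],[-0.51,0.08,0.26],[-0.51,0.07,0.26],[-0.5,0.07,0.27],[-0.5,0.06,0.28],[-0.5,0.06,0.28],[-0.5,0.05,0.29],[-0.49,0.05,0.29],[-0.49,0.04,0.3],[-0.49,0.03,0.3],[-0.48,0.03,0.31],[0,0,0],[0,0,0]], "hand": [1,1,1,1,1,1,1,1,1,1,1,1,1,1,1,1,1,1,1,1]}}

```text
clock: 4.63
position: [586.6, -204.4, 199.0]
ee_rot: [-0.341, 0.913, 0.078, 0.208]
contact_force: [-0.4, -0.3, 1.1]
gripper_width: 0.0
grasp_force: 0.0
```

```bash
python3 - <<'E'
from h import *
s=arm.read_state();print(s["joints"].round(2),s["contact_force"].round(1),tobox(s["position"]).round(1),np.degrees((Ro.from_quat(s["ee_rot"]).inv()*tool()).as_rotvec()).round(1))
p=eyes.get_image("side"); save(p,"side2.png",(180,60,380,260),3)
rows([(bx(-20,44,110),tool(),7),(bx(-20,44,54),tool(),8)])
E
```

```text
[-0.28  0.34 -0.05 -0.46 -0.97 -0.36] [-0.4 -0.3  1.1] [-20.   42.9 199. ] [ 0.1 -0.3  0.1]
15 0.463 0.008
{"delta_rot": [[0.001, -0.008, 0.001], [0.001, -0.008, 0.001], [0.001, -0.008, 0.001], [0.001, -0.008, 0.001], [0.001, -0.008, 0.001], [0.001, -0.008, 0.001], [0.001, -0.008, 0.001], [0.0, 0.0, 0.0], [0.0, 0.0, 0.0], [0.0, 0.0, 0.0], [0.0, 0.0, 0.0], [0.0, 0.0, -0.0], [0.0, 0.0, 0.0], [0.0, 0.0, 0.0], [0.0, 0.0, 0.0]], "xyz": [[0.213, 0.001, 0.463], [0.213, 0.001, 0.463], [0.213, 0.001, 0.463], [0.214, 0.001, 0.463], [0.214, 0.001, 0.463], [0.215, 0.001, 0.463], [0.215, 0.001, 0.462], [0.123, 0.0, 0.252], [0.123, 0.0, 0.252], [0.123, 0.0, 0.252], [0.123, 0.0, 0.252], [0.123, 0.0, 0.252], [0.123, 0.0, 0.252], [0.123, 0.0, 0.252], [0.123, 0.0, 0.252]], "hand": [1, 1, 1, 1, 1, 1, 1, 1, 1, 1, 1, 1, 1, 1, 1]}
```

View pics/side2.png

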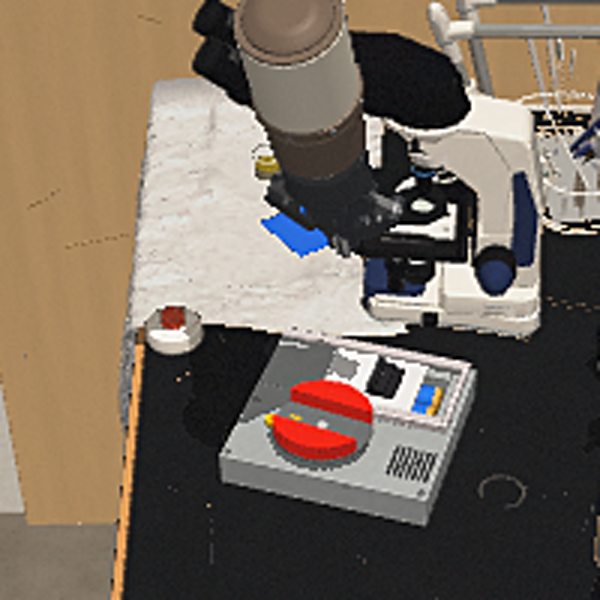

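The arm stands above the box with the shadow over the head and track. The gripper is at crop ~330,210, and the eyepieces are at ~215,60, behind and left of the wrist. Before going low I'll check the gap to the microscope.

Request:
{"op": "apply_moves", "data": {"delta_rot": [[0,0,0],[0,0,0],[0,0,0],[0,0,0],[0,0,0],[0,0,0],[0,0,0],[0,0,0]], "xyz": [[0.21,0,0.46],[0.21,0,0.46],[0.21,0,0.46],[0.21,0,0.46],[0.21,0,0.46],[0.21,0,0.46],[0.21,0,0.46],[0,0,0]], "hand": [1,1,1,1,1,1,1,1]}}

```text
clock: 5.35
position: [585.9, -203.0, 107.0]
ee_rot: [-0.34, 0.914, 0.08, 0.206]
contact_force: [-0.1, 0.2, -1.5]
gripper_width: -0.2
grasp_force: 0.0
```

```bash
python3 - <<'E'
from h import *
from scipy.spatial import cKDTree
s=arm.read_state();print(s["joints"].round(2),tobox(s["position"]).round(1))
M=[];A=[]
for n in ("top","side"):
    W0=np.load(n+"0.npz")["W"]; p=eyes.get_image(n); W=cloud(p)
    f=lambda W:(W[...,2]>150)&(W[...,2]<420)&(W[...,0]>490)&(W[...,0]<850)&(abs(W[...,1]+50)<100)
    M.append(W0[f(W0)]); ch=(np.linalg.norm(W-W0,axis=-1)>40)&(W[...,2]>130)&(W[...,0]>100)&(W[...,2]<900)&(W[...,1]<150)&(W[...,1]>-450)
    A.append(W[ch])
M=np.vstack(M);A=np.vstack(A); 
for dz in (0,30,57):
    d,i=cKDTree(M).query(A-[0,0,dz]); k=np.argsort(d)[:4]
    print(dz,np.c_[d[k],A[k]-[0,0,dz],M[i[k]]].round(0))
rows([(bx(-20,44,54),tool(),8)])
E
```

```text
[-0.29  0.44 -0.13 -0.52 -0.82 -0.24] [-21.4  43.3 107. ]
0 [[  1. 576.   9. 348. 577.   9. 348.]
 [  1. 565. -79. 324. 564. -79. 324.]
 [  1. 549. -67. 331. 550. -66. 332.]
 [  1. 572. -79. 313. 571. -78. 312.]]
30 [[   2.  565.  -79.  294.  567.  -78.  294.]
 [   2.  549.  -67.  301.  550.  -69.  302.]
 [   2.  596.   -7.  301.  595.   -7.  302.]
 [   3.  755. -147.  251.  753. -149.  251.]]
57 [[   9.  661. -102.  263.  663. -105.  271.]
 [   9.  755. -147.  224.  747. -148.  229.]
 [  12.  722. -142.  187.  733. -146.  187.]
 [  13.  554.  -71.  279.  563.  -68.  287.]]
8 0.253 0.007
{"delta_rot": [[0.002, -0.007, -0.0], [0.002, -0.007, -0.0], [0.002, -0.007, -0.0], [0.002, -0.007, -0.0], [0.002, -0.007, -0.0], [0.002, -0.007, -0.0], [0.002, -0.007, -0.0], [0.002, -0.007, -0.0]], "xyz": [[0.121, 0.0, 0.253], [0.121, 0.0, 0.253], [0.122, 0.0, 0.253], [0.122, 0.001, 0.253], [0.122, 0.001, 0.252], [0.122, 0.001, 0.252], [0.122, 0.001, 0.252], [0.123, 0.001, 0.252]], "hand": [1, 1, 1, 1, 1, 1, 1, 1]}
```

```bash
python3 - <<'E'
from h import *
from scipy.spatial import cKDTree
M=[];A=[];S=[]
for n in ("top","side"):
    W0=np.load(n+"0.npz")["W"]; p=eyes.get_image(n); W=cloud(p)
    g=lambda W:(W[...,2]>150)&(W[...,2]<800)&(W[...,0]>100)&(W[...,0]<850)&(W[...,1]<150)&(W[...,1]>-450)
    M.append(W0[g(W0)]); ch=((np.linalg.norm(W-W0,axis=-1)>60)&g(W)).astype(np.uint8)
    ch=cv2.erode(ch,np.ones((3,3)))>0
    A.append(W[ch]); 
    p2=p["frame"].copy()
M=np.vstack(M);A=np.vstack(A);M=M[(M[:,0]>480)&(M[:,1]>-160)]
d,_=cKDTree(M).query(A);A=A[d>12]
for dz in (0,30,57):
    d,i=cKDTree(M).query(A-[0,0,dz]); k=np.argsort(d)[:5]
    print(dz,np.c_[d[k],A[k]-[0,0,dz],M[i[k]]].round(0).tolist())
for x in range(400,750,40):
    b=A[(A[:,0]>=x)&(A[:,0]<x+40)&(A[:,2]>300)]
    if len(b)>5: print(x,np.percentile(b[:,1],[1,99]).round(),np.percentile(b[:,2],[1,99]).round())
E
```

```text
0 [[119.0, 530.0, -179.0, 201.0, 605.0, -109.0, 263.0], [121.0, 572.0, -101.0, 465.0, 539.0, -60.0, 356.0], [121.0, 533.0, -184.0, 199.0, 609.0, -116.0, 265.0], [122.0, 536.0, -183.0, 195.0, 609.0, -116.0, 265.0], [122.0, 530.0, -181.0, 199.0, 605.0, -109.0, 263.0]]
30 [[94.0, 572.0, -101.0, 435.0, 539.0, -60.0, 356.0], [103.0, 572.0, -104.0, 443.0, 539.0, -60.0, 356.0], [104.0, 572.0, -106.0, 443.0, 539.0, -60.0, 356.0], [105.0, 569.0, -105.0, 447.0, 539.0, -60.0, 356.0], [106.0, 576.0, -104.0, 445.0, 539.0, -60.0, 356.0]]
57 [[74.0, 572.0, -101.0, 408.0, 539.0, -60.0, 356.0], [81.0, 572.0, -104.0, 416.0, 539.0, -60.0, 356.0], [83.0, 572.0, -106.0, 416.0, 539.0, -60.0, 356.0], [83.0, 569.0, -105.0, 420.0, 539.0, -60.0, 356.0], [85.0, 576.0, -104.0, 418.0, 539.0, -60.0, 356.0]]
400 [-300.  -84.] [413. 614.]
440 [-339. -101.] [324. 583.]
480 [-339. -116.] [314. 552.]
520 [-314. -124.] [318. 524.]
560 [-241. -108.] [435. 508.]
600 [-186. -118.] [467. 505.]
```

Request:
{"op": "apply_moves", "data": {"delta_rot": [[0,0,0],[0,0,0],[0,0,0],[0,0,0],[0,0,0],[0,0,0],[0,0,0],[0,0,0],[0,0,0]], "xyz": [[0.12,0,0.25],[0.12,0,0.25],[0.12,0,0.25],[0.12,0,0.25],[0.12,0,0.25],[0.12,0,0.25],[0.12,0,0.25],[0.1,0,0.22],[0,0,0]], "hand": [1,1,1,1,1,1,1,1,1]}}

```text
clock: 6.3
position: [586.8, -203.3, 54.4]
ee_rot: [-0.34, 0.914, 0.079, 0.207]
contact_force: [0.2, -0.3, 0.6]
gripper_width: -0.2
grasp_force: 0.0
```

```bash
python3 - <<'E'
from h import *
s=arm.read_state();print(s["contact_force"].round(1),tobox(s["position"]).round(1))
p=eyes.get_image("side"); save(p,"side3.png",(245,150,345,235),7)
rows([(bx(22,44,54),tool(),10)])
E
```

```text
[ 0.2 -0.3  0.6] [-20.6  43.9  54.4]
10 0.169 0.006
{"delta_rot": [[0.002, -0.006, -0.001], [0.002, -0.006, -0.001], [0.002, -0.006, -0.001], [0.002, -0.006, -0.001], [0.002, -0.006, -0.001], [0.002, -0.006, -0.001], [0.002, -0.006, -0.001], [0.002, -0.006, -0.001], [0.002, -0.006, -0.001], [0.002, -0.006, -0.001]], "xyz": [[0.002, -0.169, 0.004], [0.002, -0.169, 0.004], [0.002, -0.169, 0.004], [0.002, -0.169, 0.004], [0.002, -0.169, 0.004], [0.002, -0.169, 0.004], [0.002, -0.169, 0.004], [0.002, -0.169, 0.004], [0.002, -0.169, 0.004], [0.002, -0.169, 0.004]], "hand": [1, 1, 1, 1, 1, 1, 1, 1, 1, 1]}
```

View pics/side3.png

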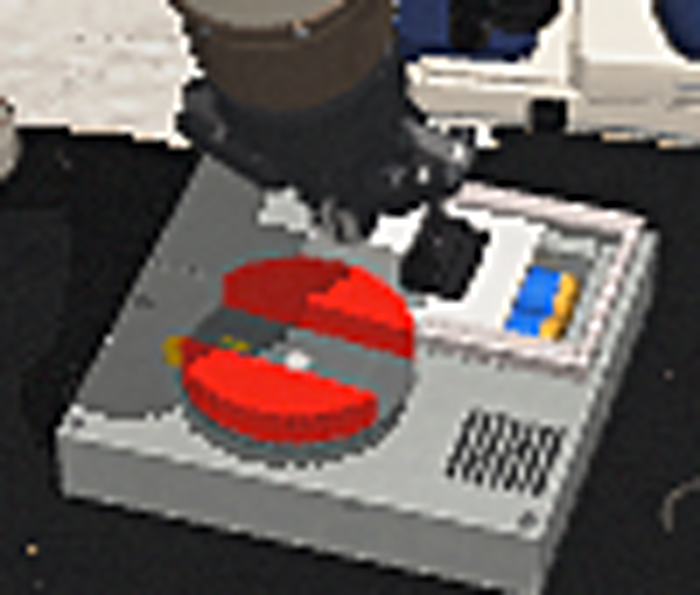

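The fingertips (crop ~345,225) stand on the cover behind the black rib (~445,255), inside the track and clear of the head. Pushing.

Request:
{"op": "apply_moves", "data": {"delta_rot": [[0,0,0],[0,0,0],[0,0,0],[0,0,0],[0,0,0],[0,0,0],[0,0,0],[0,0,0],[0,0,0],[0,0,0],[0,0,0]], "xyz": [[0,-0.17,0],[0,-0.17,0],[0,-0.17,0],[0,-0.17,0],[0,-0.17,0],[0,-0.17,0],[0,-0.17,0],[0,-0.17,0],[0,-0.17,0],[0,-0.17,0],[0,0,0]], "hand": [1,1,1,1,1,1,1,1,1,1,1]}}

```text
clock: 7.27
position: [616.3, -236.7, 56.3]
ee_rot: [-0.341, 0.914, 0.077, 0.209]
contact_force: [-0.4, 0.6, -0.8]
gripper_width: -0.1
grasp_force: 0.2
```

```bash
cat >> h.py <<'E'
def coverx(n="side"):
    p=eyes.get_image(n);W=cloud(p);f=p["frame"].astype(int);B=(W-np.r_[C,0])@np.stack([EX,EY,UP],1);z=B[...,2]
    w=(f.min(-1)>170)&(abs(z-45)<7)&(abs(B[...,1]-44)<25)&(B[...,0]<86)&(B[...,0]>-60)
    b=(f[...,2]>f[...,0]+50)&(z>20)&(z<60)&(abs(B[...,1]-44)<45)&(abs(B[...,0]-60)<40)
    print(n,"white x",np.percentile(B[w][:,0],[2,98]).round(1),"batt px",b.sum());return p
E
python3 - <<'E'
from h import *
s=arm.read_state();print(s["contact_force"].round(1),s["contact_force"]@EX,tobox(s["position"]).round(1))
coverx();coverx("top")
E
```

```text
[-0.4  0.6 -0.8] -0.6878942462650803 [23.9 44.3 56.3]
side white x [-15.3  85.2] batt px 0
top white x [-13.3  -5.5] batt px 0
```

Request:
{"op": "apply_moves", "data": {"delta_rot": [[0,0,0],[0,0,0],[0,0,0],[0,0,0],[0,0,0]], "xyz": [[0.03,-0.08,0.06],[0,-0.08,0],[0,-0.08,0],[0,-0.06,0],[0,0,0]], "hand": [1,1,1,1,1]}}

```text
clock: 7.78
position: [620.1, -240.5, 55.5]
ee_rot: [-0.341, 0.913, 0.079, 0.208]
contact_force: [-2.6, 2.9, 6.2]
gripper_width: 0.0
grasp_force: 4.8
```

```bash
python3 - <<'E'
from h import *
s=arm.read_state();print(s["contact_force"].round(1),s["contact_force"]@EX,tobox(s["position"]).round(1))
coverx()
E
```

```text
[-2.6  2.9  6.2] -3.855358122144463 [29.3 44.6 55.5]
side white x [-8.3 84.2] batt px 0
```

Request:
{"op": "apply_moves", "data": {"delta_rot": [[0,0,0],[0,0,0],[0,0,0],[0,0,0]], "xyz": [[-0.02,-0.06,-0.04],[0,-0.06,0],[0,-0.04,0],[0,0,0]], "hand": [1,1,1,1]}}

```text
clock: 8.17
position: [623.0, -244.2, 55.9]
ee_rot: [-0.341, 0.913, 0.078, 0.208]
contact_force: [-2.0, 2.4, 4.1]
gripper_width: -0.0
grasp_force: 2.7
```

```bash
python3 - <<'E'
from h import *
s=arm.read_state();print(s["contact_force"].round(1),s["contact_force"]@EX,tobox(s["position"]).round(1))
coverx()
E
```

```text
[-2.   2.4  4.1] -3.1321593665781076 [34.  44.4 55.9]
side white x [-5.6 85.6] batt px 0
```

Request:
{"op": "apply_moves", "data": {"delta_rot": [[0,0,0],[0,0,0],[0,0,0]], "xyz": [[0,-0.06,0],[0,-0.06,0],[0,0,0]], "hand": [1,1,1]}}

```text
clock: 8.47
position: [624.0, -245.4, 55.8]
ee_rot: [-0.341, 0.913, 0.08, 0.208]
contact_force: [-4.9, 5.8, 6.6]
gripper_width: 0.1
grasp_force: 4.7
```

```bash
python3 - <<'E'
from h import *
s=arm.read_state();print(s["contact_force"].round(1),s["contact_force"]@EX,tobox(s["position"]).round(1))
coverx()
E
```

```text
[-4.9  5.8  6.6] -7.573911814371777 [35.5 44.4 55.8]
side white x [-5.3 85.4] batt px 0
```

Request:
{"op": "apply_moves", "data": {"delta_rot": [[0,0,0],[0,0,0],[0,0,0],[0,0,0],[0,0,0],[0,0,0],[0,0,0],[0,0,0],[0,0,0],[0,0,0],[0,0,0],[0,0,0]], "xyz": [[0,-0.08,0],[0,-0.04,0],[0,0,0],[0,0,0],[-0.02,0.12,-0.05],[-0.02,0.06,-0.05],[-0.04,0.1,-0.1],[-0.08,0.2,-0.2],[-0.2,0,-0.4],[-0.2,0,-0.4],[-0.2,0,-0.4],[0,0,0]], "hand": [1,1,1,1,1,1,1,1,1,1,1,1]}}

```text
clock: 9.52
position: [621.0, -241.2, 104.3]
ee_rot: [-0.341, 0.913, 0.075, 0.211]
contact_force: [0.1, -0.6, 1.1]
gripper_width: -0.1
grasp_force: 0.0
```

```bash
python3 - <<'E'
from h import *
s=arm.read_state();print(s["contact_force"].round(1),tobox(s["position"]).round(1))
coverx();p=coverx("top"); W=cloud(p);f=p["frame"].astype(int)
# red head centre from side picture
q=eyes.get_image("side");W=cloud(q);f=q["frame"].astype(int)
m=(f[...,0]>1.8*f[...,1])&(f[...,0]>90)&(abs(W[...,2]-72)<4)
B=(W[m]-np.r_[C,0])@np.stack([EX,EY,UP],1);B=B[(abs(B[:,0]+15)<60)&(abs(B[:,1]+45)<60)];print("head",cv2.minEnclosingCircle(B[:,:2].astype(np.float32)),len(B))
save(q,"side4.png",(245,150,345,235),7)
rows([(bx(15,-45,110),tool(),10)])
E
```

```text
[ 0.1 -0.6  1.1] [ 30.4  44.8 104.3]
side white x [-26.2  85.1] batt px 0Traceback (most recent call last):
  File "<stdin>", line 3, in <module>
  File "h.py", line 40, in coverx
    print(n,"white x",np.percentile(B[w][:,0],[2,98]).round(1),"batt px",b.sum());return p
                      ~~~~~~~~~~~~~^^^^^^^^^^^^^^^^^^
    return _quantile_unchecked(
        a, q, axis, out, overwrite_input, method, keepdims, weights)
    return _ureduce(a,
                    func=_quantile_ureduce_func,
    ...<5 lines>...
                    overwrite_input=overwrite_input,
                    method=method)
    r = func(a, **kwargs)
    result = _quantile(arr,
                       quantiles=q,
    ...<2 lines>...
                       out=out,
                       weights=wgt)
    slices_having_nans = np.isnan(arr[-1, ...])
                                  ~~~^^^^^^^^^
IndexError: index -1 is out of bounds for axis 0 with size 0
```

```bash
python3 - <<'E'
from h import *
q=eyes.get_image("side");W=cloud(q);f=q["frame"].astype(int)
m=(f[...,0]>1.8*f[...,1])&(f[...,0]>90)&(abs(W[...,2]-72)<4)
B=(W[m]-np.r_[C,0])@np.stack([EX,EY,UP],1);B=B[(abs(B[:,0]+15)<60)&(abs(B[:,1]+45)<60)];print("head",cv2.minEnclosingCircle(B[:,:2].astype(np.float32)),len(B))
save(q,"side4.png",(245,150,345,235),7)
rows([(bx(15,-45,110),tool(),10)])
E
```

```text
head ((-13.028467178344727, -48.118309020996094), 49.949623107910156) 305
10 0.304 0.004
{"delta_rot": [[0.0, -0.004, 0.0], [0.0, -0.004, 0.0], [0.0, -0.004, 0.0], [0.0, -0.004, 0.0], [0.0, -0.004, 0.0], [0.0, -0.004, 0.0], [0.0, -0.004, 0.0], [0.0, -0.004, 0.0], [0.0, -0.004, 0.0], [0.0, -0.004, 0.0]], "xyz": [[0.304, 0.053, -0.189], [0.304, 0.053, -0.189], [0.304, 0.053, -0.19], [0.304, 0.053, -0.19], [0.304, 0.053, -0.19], [0.304, 0.053, -0.19], [0.304, 0.053, -0.19], [0.304, 0.053, -0.19], [0.304, 0.053, -0.19], [0.304, 0.053, -0.19]], "hand": [1, 1, 1, 1, 1, 1, 1, 1, 1, 1]}
```

View pics/side4.png

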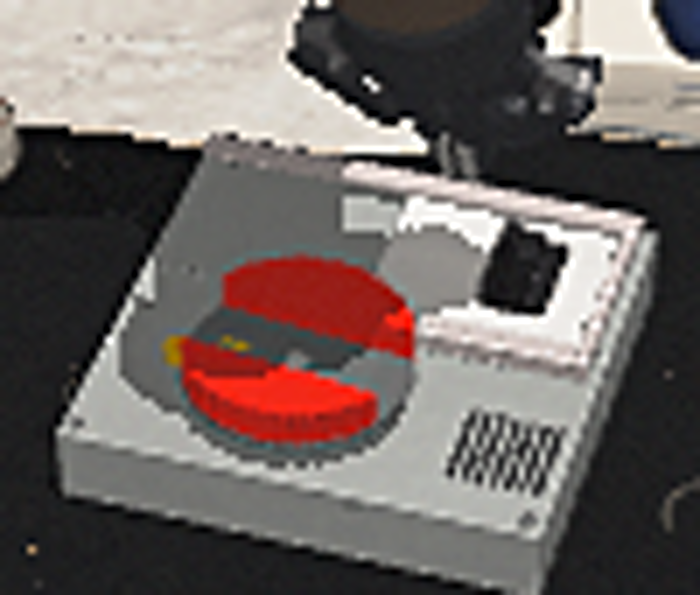

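The cover is home: the rib is at crop 525,265 and no batteries show. The head is untouched, with its slot still along box x and the tongue at ~175,350. Next I'll go above the slot's far end with less lean.

```bash
python3 - <<'E'
from h import *
rows([(bx(16,-46,112),tool(14),8),(bx(16,-46,80),tool(14),3)])
E
```

```text
11 0.419 0.244
{"delta_rot": [[-0.0, 0.244, 0.0], [-0.0, 0.244, 0.0], [-0.0, 0.244, 0.0], [-0.0, 0.244, 0.0], [-0.0, 0.244, 0.0], [-0.0, 0.244, 0.0], [-0.0, 0.244, 0.0], [-0.0, 0.244, 0.0], [-0.0, -0.0, 0.0], [0.0, -0.0, -0.0], [-0.0, -0.0, 0.0]], "xyz": [[0.381, 0.061, -0.248], [0.387, 0.061, -0.238], [0.393, 0.061, -0.228], [0.399, 0.061, -0.218], [0.404, 0.061, -0.208], [0.409, 0.061, -0.197], [0.414, 0.061, -0.187], [0.419, 0.061, -0.176], [0.103, 0.0, 0.414], [0.103, -0.0, 0.414], [0.103, 0.0, 0.414]], "hand": [1, 1, 1, 1, 1, 1, 1, 1, 1, 1, 1]}
```

Request:
{"op": "apply_moves", "data": {"delta_rot": [[0,0.244,0],[0,0.244,0],[0,0.244,0],[0,0.244,0],[0,0.244,0],[0,0.244,0],[0,0.244,0],[0,0.244,0],[0,0,0],[0,0,0],[0,0,0],[0,0,0]], "xyz": [[0.38,0.06,-0.25],[0.39,0.06,-0.24],[0.39,0.06,-0.23],[0.4,0.06,-0.22],[0.4,0.06,-0.21],[0.41,0.06,-0.2],[0.41,0.06,-0.19],[0.42,0.06,-0.18],[0.1,0,0.41],[0.1,0,0.41],[0.1,0,0.41],[0,0,0]], "hand": [1,1,1,1,1,1,1,1,1,1,1,1]}}

```text
clock: 10.67
position: [541.4, -288.7, 76.4]
ee_rot: [-0.346, 0.93, 0.045, 0.112]
contact_force: [-0.3, -0.3, -0.3]
gripper_width: -0.2
grasp_force: 0.0
```

```bash
python3 - <<'E'
from h import *
s=arm.read_state();print(s["joints"].round(2),s["contact_force"].round(1),tobox(s["position"]).round(1),np.degrees((Ro.from_quat(s["ee_rot"]).inv()*tool(14)).as_rotvec()).round(1))
q=eyes.get_image("side");save(q,"side5.png",(245,150,345,235),7)
rows([(bx(16,-46,64),tool(14),4)])
E
```

```text
[-0.34  0.49 -0.16 -0.29 -0.82 -0.33] [-0.3 -0.3 -0.3] [ 14.2 -46.5  76.4] [ 0.4 -0.1 -0.1]
4 0.134 0.012
{"delta_rot": [[0.012, -0.004, -0.003], [0.012, -0.004, -0.003], [0.012, -0.004, -0.003], [0.012, -0.004, -0.003]], "xyz": [[0.031, -0.011, 0.134], [0.031, -0.011, 0.134], [0.031, -0.011, 0.134], [0.031, -0.01, 0.134]], "hand": [1, 1, 1, 1]}
```

View pics/side5.png

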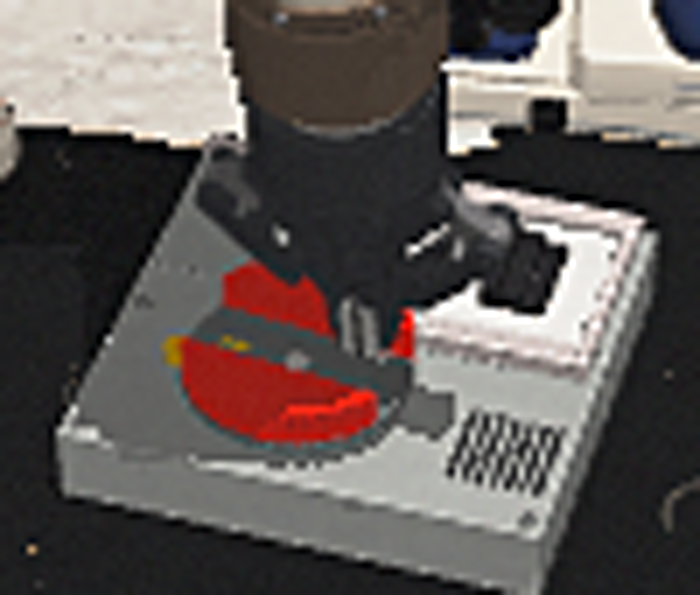

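The fingertips (crop 360,340) hang over the slot's far end, between the two red halves. Going down into the slot.

Request:
{"op": "apply_moves", "data": {"delta_rot": [[0,0,0],[0,0,0],[0,0,0],[0,0,0],[0,0,0]], "xyz": [[0.03,-0.02,0.12],[0.03,-0.02,0.12],[0.03,-0.01,0.12],[0.03,0,0.12],[0,0,0]], "hand": [1,1,1,1,1]}}

```text
clock: 11.13
position: [543.6, -290.7, 67.5]
ee_rot: [-0.347, 0.93, 0.043, 0.114]
contact_force: [0.0, 0.2, 0.1]
gripper_width: 0.2
grasp_force: 0.0
```

```bash
python3 - <<'E'
from h import *
s=arm.read_state();print(s["contact_force"].round(1),tobox(s["position"]).round(1))
ax=(-14.5,-46)
w=[]
for i,a in enumerate(np.arange(7,113,7)):
    r=31; g=np.radians(a); sp=np.clip(a-14,0,90)
    w.append((bx(ax[0]+r*np.cos(g),ax[1]-r*np.sin(g),64.5),tool(14,sp),1))
rows(w)
E
```

```text
[0.  0.2 0.1] [ 17.1 -46.1  67.5]
16 0.174 1.167
{"delta_rot": [[0.014, -0.004, -0.003], [-0.0, 0.0, -0.0], [0.0, -0.0, 1.167], [0.0, 0.0, 1.167], [-0.0, -0.0, 1.167], [-0.0, -0.0, 1.167], [-0.0, 0.0, 1.167], [-0.0, -0.0, 1.167], [0.0, -0.0, 1.167], [0.0, 0.0, 1.167], [0.0, -0.0, 1.167], [-0.0, -0.0, 1.167], [0.0, -0.0, 1.167], [-0.0, 0.0, 1.167], [0.0, -0.0, 1.0], [-0.0, 0.0, 0.0]], "xyz": [[0.174, 0.033, 0.081], [0.144, 0.028, -0.036], [0.14, 0.046, -0.035], [0.14, 0.046, -0.033], [0.141, 0.046, -0.031], [0.141, 0.047, -0.029], [0.142, 0.047, -0.026], [0.142, 0.047, -0.022], [0.143, 0.047, -0.019], [0.143, 0.047, -0.015], [0.144, 0.047, -0.01], [0.144, 0.046, -0.006], [0.144, 0.046, -0.002], [0.144, 0.045, 0.003], [0.144, 0.045, 0.007], [0.144, 0.047, 0.012]], "hand": [1, 1, 1, 1, 1, 1, 1, 1, 1, 1, 1, 1, 1, 1, 1, 1]}
```

```bash
cat >> h.py <<'E'
def arc(a0,a1,n,z=64.5,r=31,ax=(-14.5,-46)):
    w=[]
    for a in np.linspace(a0,a1,n+1)[1:]:
        g=np.radians(a); w.append((bx(ax[0]+r*np.cos(g),ax[1]-r*np.sin(g),z),tool(14,np.clip(a-14,0,90)),1))
    rows(w)
E
python3 - <<'E'
from h import *
arc(0,60,14)
E
```

```text
14 0.117 0.714
{"delta_rot": [[0.014, -0.004, -0.003], [-0.0, 0.0, -0.0], [0.0, 0.0, 0.0], [0.0, -0.0, 0.524], [0.0, 0.0, 0.714], [0.0, 0.0, 0.714], [-0.0, -0.0, 0.714], [0.0, 0.0, 0.714], [-0.0, 0.0, 0.714], [0.0, -0.0, 0.714], [-0.0, -0.0, 0.714], [0.0, 0.0, 0.714], [-0.0, -0.0, 0.714], [0.0, 0.0, 0.714]], "xyz": [[0.117, 0.027, 0.095], [0.089, 0.01, -0.022], [0.088, 0.017, -0.022], [0.087, 0.024, -0.022], [0.086, 0.026, -0.021], [0.087, 0.026, -0.021], [0.087, 0.026, -0.02], [0.087, 0.026, -0.019], [0.087, 0.027, -0.018], [0.087, 0.027, -0.017], [0.087, 0.027, -0.016], [0.088, 0.027, -0.015], [0.088, 0.027, -0.013], [0.088, 0.027, -0.012]], "hand": [1, 1, 1, 1, 1, 1, 1, 1, 1, 1, 1, 1, 1, 1]}
```

Request:
{"op": "apply_moves", "data": {"delta_rot": [[0,0,0],[0,0,0],[0,0,0],[0,0,0.52],[0,0,0.71],[0,0,0.71],[0,0,0.71],[0,0,0.71],[0,0,0.71],[0,0,0.71],[0,0,0.71],[0,0,0.71],[0,0,0.71],[0,0,0.71],[0,0,0]], "xyz": [[0.117,0.027,0.095],[0.089,0.01,-0.022],[0.088,0.017,-0.022],[0.087,0.024,-0.022],[0.086,0.026,-0.021],[0.087,0.026,-0.021],[0.087,0.026,-0.02],[0.087,0.026,-0.019],[0.087,0.027,-0.018],[0.087,0.027,-0.017],[0.087,0.027,-0.016],[0.088,0.027,-0.015],[0.088,0.027,-0.013],[0.088,0.027,-0.012],[0,0,0]], "hand": [1,1,1,1,1,1,1,1,1,1,1,1,1,1,1]}}

```text
clock: 12.38
position: [514.3, -297.1, 66.2]
ee_rot: [0.042, 0.992, 0.083, 0.09]
contact_force: [2.7, -1.3, 0.6]
gripper_width: -0.0
grasp_force: 1.2
```

```bash
python3 - <<'E'
from h import *
s=arm.read_state();b=tobox(s["position"]);print(s["joints"].round(2),s["contact_force"].round(1),b.round(1),"ang",np.degrees(np.arctan2(-(b[1]+46),b[0]+14.5)))
q=eyes.get_image("side");save(q,"side6.png",(245,150,345,235),7)
arc(60,112,12)
E
```

```text
[-0.37  0.48 -0.22 -0.31 -0.78 -1.07] [ 2.7 -1.3  0.6] [  2.7 -72.4  66.2] ang 56.8784225283103
12 0.161 0.79
{"delta_rot": [[-0.011, 0.028, 0.79], [0.0, 0.0, 0.722], [-0.0, -0.0, 0.722], [0.0, 0.0, 0.722], [-0.0, 0.0, 0.722], [0.0, -0.0, 0.722], [0.0, 0.0, 0.722], [-0.0, 0.0, 0.722], [-0.0, 0.0, 0.722], [0.0, -0.0, 0.722], [0.0, 0.0, 0.111], [0.0, 0.0, 0.0]], "xyz": [[0.161, 0.052, 0.049], [0.089, 0.027, -0.009], [0.09, 0.027, -0.007], [0.09, 0.027, -0.006], [0.09, 0.027, -0.004], [0.09, 0.026, -0.002], [0.09, 0.026, -0.001], [0.09, 0.026, 0.001], [0.09, 0.026, 0.003], [0.09, 0.026, 0.004], [0.09, 0.025, 0.006], [0.088, 0.031, 0.008]], "hand": [1, 1, 1, 1, 1, 1, 1, 1, 1, 1, 1, 1]}
```

View pics/side6.png

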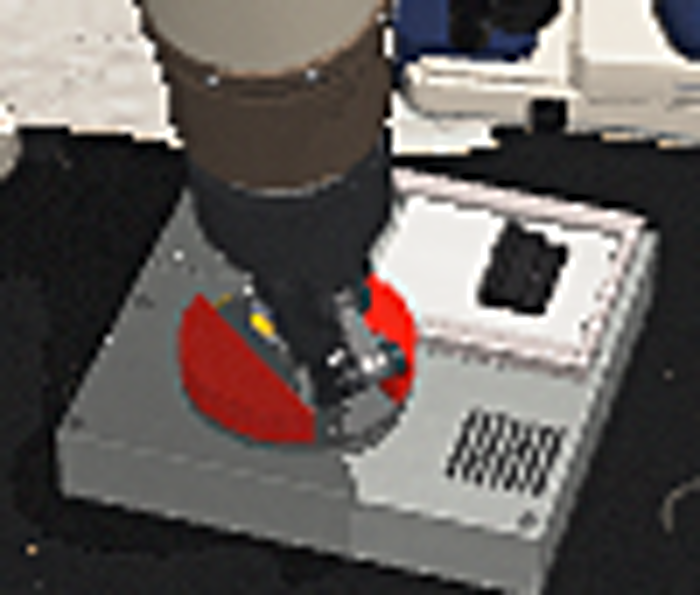

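The head has turned about 45°: its slot now runs from crop ~240,300 to 370,430, with the finger in the near end. The cover is still home. Continuing the arc.

Request:
{"op": "apply_moves", "data": {"delta_rot": [[0,0,0.79],[0,0,0.72],[0,0,0.72],[0,0,0.72],[0,0,0.72],[0,0,0.72],[0,0,0.72],[0,0,0.72],[0,0,0.72],[0,0,0.72],[0,0,0.11],[0,0,0],[0,0,0]], "xyz": [[0.16,0.05,0.04],[0.09,0.027,-0.009],[0.09,0.027,-0.007],[0.09,0.027,-0.006],[0.09,0.027,-0.004],[0.09,0.026,-0.002],[0.09,0.026,0],[0.09,0.026,0],[0.09,0.026,0],[0.09,0.026,0],[0.09,0.025,0],[0.09,0.03,0],[0,0,0]], "hand": [1,1,1,1,1,1,1,1,1,1,1,1,1]}}

```text
clock: 13.52
position: [494.4, -278.1, 64.8]
ee_rot: [0.411, 0.904, 0.11, 0.054]
contact_force: [6.2, -6.0, -5.1]
gripper_width: 0.2
grasp_force: 4.0
```

```bash
cat >> h.py <<'E'
def slot(name=None):
    s=arm.read_state();b=tobox(s["position"]);F=s["contact_force"];print("F box",F@EX,F@EY,F[2],b.round(1))
    q=eyes.get_image("side");W=cloud(q);f=q["frame"].astype(int)
    m=(f[...,0]>2.2*f[...,1])&(f[...,0]>70)&(abs(W[...,2]-70)<9)
    B=(W[m]-np.r_[C,0])@np.stack([EX,EY,UP],1);B=B[np.hypot(B[:,0]+15,B[:,1]+45)<52];d=B[:,:2]-[-15,-45]
    best=min(np.arange(0,110,1),key=lambda a:(abs(d@[-np.sin(np.radians(-a)),np.cos(np.radians(-a))])<18).sum());print("slot angle cw deg ~",best)
    if name: save(q,name,(245,150,345,235),7)
E
python3 - <<'E'
from h import *
slot()
E
```

```text
F box 8.617899122030195 0.718170671444887 -5.1284746368545235 [-24.7 -75.   64.8]
slot angle cw deg ~ 87
```

Request:
{"op": "apply_moves", "data": {"delta_rot": [[0,0,0],[0,0,0],[0,0,0],[0,0,0]], "xyz": [[0.1,0,0],[0.1,0,0],[0,0,0],[0,0,0]], "hand": [1,1,1,1]}}

```text
clock: 13.9
position: [494.4, -277.7, 65.3]
ee_rot: [0.411, 0.903, 0.108, 0.059]
contact_force: [10.1, -15.2, -11.0]
gripper_width: 0.4
grasp_force: 8.7
```

```bash
python3 - <<'E'
from h import *
slot()
E
```

```text
F box 18.07802048266084 -2.3237183226352727 -10.952155287212376 [-24.9 -74.7  65.3]
slot angle cw deg ~ 86
```

Request:
{"op": "apply_moves", "data": {"delta_rot": [[0,0,0],[0,0,0],[0,0,0],[0,0,0],[0,0,0],[0,0,0],[0,0,0],[0,0,0],[0,0,0],[0,0,0],[0,0,0],[0,0,0]], "xyz": [[-0.15,0,0],[-0.15,0,0],[-0.12,0,0],[0,0,0],[0,0.05,-0.2],[0,0.05,-0.2],[0,0.12,-0.5],[0,0.2,-0.8],[0,0.2,-0.8],[0,0.2,-0.8],[0,0.2,-0.8],[0,0,0]], "hand": [1,1,1,1,1,1,1,1,1,1,1,1]}}

```text
clock: 14.95
position: [497.8, -281.3, 175.5]
ee_rot: [0.411, 0.903, 0.11, 0.055]
contact_force: [0.7, 0.6, 0.9]
gripper_width: -0.2
grasp_force: 0.0
```

```bash
python3 - <<'E'
from h import *
slot("side7.png")
E
```

```text
F box 0.033807996181505484 0.9271013409542672 0.8985425592001542 [-20.  -74.6 175.5]
slot angle cw deg ~ 90
```

View pics/side7.png

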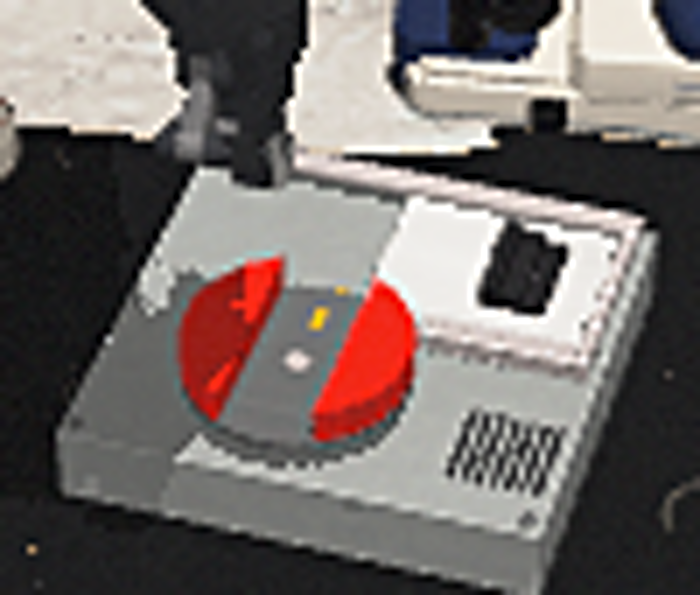

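The slot now lies along box y (crop 260,430 to 330,285), the tongue is across the track, and the cover is home with the arm clear above. Handing in.

```bash
python3 -c "
from bench import arm
print(arm.job_done())"
```

```text
the job is handed in; nothing more can be done
None
```

The cover is pushed home against its end stop and the red fastener is turned clockwise to its stop (slot at about 90° in the last picture). The job was handed in at about 15 s with the arm clear, but `job_done()` returned no verdict.

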